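# Pry the bench grinder's base up and hook the bar down

### The job

Prop up the front edge of the bench grinder so that its underside can be cleaned: take the steel pry bar from its wooden rest, lay it over the round-topped blue fulcrum block and slide its thin blade gently in under the middle of the grinder's yellow lip until it meets the rubber stop inside. Then press the handle down to lever the heavy base up smoothly, swing the handle sideways until it is under the arm of the red hook, and ease off and let go, so that the hook alone keeps the bar down and the grinder raised. Never ram or strain anything, let the grinder drop, tip it further than the bar needs, or touch it with the hand, and leave the loose ring, oil can and wrench alone.

Things in the scene. Friction and masses are not known exactly. Their poses are not given: they have to be found in the camera images.
- mount: Fixed dark steel plate, 220 x 185 mm, under the black bench grinder (270 mm long, 215 mm high). Origin on the bench. In its frame the grinder's front with the yellow lip looks to -y, the bar is slid in towards +y, and the hook's post stands on the +x side of the bar. The base plate hinges about the line y = +85, z = 30 mm along the mount's x.
- grinder (a joint): Tilt of the grinder about the hinge along its back edge, rad: 0 = down (it rests on a limit), grows as the front lip rises. The lip lies 194 mm from the hinge (10 mm of lift is 0.052). The grinder weighs about 5 kg, so that lifting the lip takes 20 to 32 N; the hinge is damped.
- lip (a point): Lowest point of the rounded (6 mm radius) yellow nose of the grinder's 12 mm base plate, at the middle of its 220 mm length; the nose runs along the mount's x, at y = -109 mm in the mount frame, 24 mm above the bench when down. The underside behind it is level with it, and the space below is free for 24 mm inwards, up to the stop.
- stop: Fixed rubber strip under the lip, 220 mm long and 22 mm high, which bounds how far the blade goes in. Origin on the bench, at the middle of its front face, which lies 24 mm behind the point lip; axes as the mount (+y = inwards).
- fulcrum_top (a point): Middle of the top line of the fixed fulcrum: a blue block 90 mm (its x) by 36 mm with a half-round steel top of 10 mm radius that runs along its x (within 0.03 rad of parallel to the lip). The top is 26 mm above the bench, 43 to 55 mm in front of the lip.
- hook_arm (a point): On the fixed red hook, a point on the underside of its arm: a level round bar 12 mm thick along the hook's x (= the mount's x), underside 40 mm above the bench. The post's near face is 16 mm to the +x side of this point, the arm's free end 26 mm to its -x side. The point lies 271 to 281 mm in front of the lip and 41 to 47 mm to the +x side of the lip's middle.
- bar_mid (a point): Middle of the loose steel pry bar, within 5 mm of its balance point: 340 mm long, 18 mm wide, 10 mm thick, 0.45 kg. x axis along the bar towards the blade (toe), z out of its top face. The last 50 mm at the toe are a blade 6 mm thick, flush with the top face; the 75 mm at the other end are orange. It starts level on the rest, underside 26 mm above the bench.
- bar_toe (a point): Middle of the end face of the blade, 170 mm from bar_mid along the bar, 2 mm above its mid-plane.
- rest: Fixed wooden rest for the bar, 200 x 44 mm; two 16 mm wide blocks at 85 mm either side of the middle carry the bar at 26 mm, with side lugs up to 32 mm. Between the blocks its floor is 10 mm high. x axis along the bar, towards the toe.
- hook: The fixed red hook; origin on the bench under its post (12 mm diameter, top 52 mm), base plate 8 mm high; axes as the mount. A bar laid straight in at the lip's middle passes just beside the arm's free end; turned by about 10 degrees over the fulcrum and pressed level, it passes under the arm.
- bar: The same pry bar; origin at the middle of its underside, axes as point bar_mid. Blade home and touching both fulcrum and lip it slopes up to the handle by 12 to 16 degrees, and stays so by itself when let go; as it is turned level over the fulcrum its end moves 2 to 3 mm further in, so draw it back that much to spare the stop. Held under the hook it is about level.
- fulcrum: The fixed fulcrum block; origin on the bench under its middle.
- ring: Bystander: loose steel ring, 90 mm diameter, 32 mm high, origin at its underside.
- oilcan: Bystander: loose can, 56 mm diameter, 110 mm high, origin at its underside.
- wrench: Bystander: loose wrench lying on the bench.
Things that resemble listed ones, but are neither listed nor needed, are in the scene too. Of the things that look like the hook, take the one that is nearest to the robot's base at the start. Of the things that look like the fulcrum, the smaller one is meant.

How it is judged:
On the way, in this order (a step that is already met when the one before it is completed fails the run):
1. the blade lies under the middle of the lip, bearing gently on the rubber stop (over 1.5 N), with the bar on the fulcrum and the grinder still down (y of bar_toe in the frame of stop above -0.004 m and contact force between bar and stop above 1.5 N and x of bar_toe in the frame of stop between -0.03 and 0.03 m and height (world z) of bar_toe below 0.026 m and contact force between bar and fulcrum above 0.5 N and value of joint grinder below 0.02 rad), for 0.1 s.
2. the grinder is levered up by more than 0.035 rad (7 mm at the lip), with the bar bearing on the fulcrum (value of joint grinder above 0.035 rad and contact force between bar and fulcrum above 10 N), for 0.2 s.
At the end, for the whole second after the job is handed in: The grinder stands raised by more than 0.035 rad (about 7 mm at the lip), carried by the bar over the fulcrum, the bar held down by the hook's arm (pressing up on it, bar middle lower than 45 mm), at rest and let go (all of step 2 and contact force between bar and hook above 0.8 N and contact force between bar and the fingers below 0.1 N and height (world z) of bar_mid below 0.045 m and linear speed of bar below 0.02 m/s); the robot touches nothing.
It fails at once if something is rammed or strained by the bar: over 25 N on the rubber stop, over 40 N on the hook, or over 60 N on the grinder and mount (contact force between bar and stop above 25 N or contact force between bar and hook above 40 N or contact force between bar and mount above 60 N).
It fails at once if the grinder is tipped too far (over 0.095 rad, 18 mm at the lip) (value of joint grinder above 0.095 rad).
It fails at once if the grinder is let drop (faster than 0.4 rad/s) (velocity of joint grinder below -0.4 rad/s).
It fails at once if the hand touches the grinder (over 4 N) (contact force between any of the fingers, the arm and mount above 4 N).
It fails at once if a bystander (ring, oil can, wrench) is moved by over 25 mm (distance of any of ring, oilcan, wrench from where it was at the start of the episode above 0.025 m).
It also fails if it takes over 54 s, if anything falls off the work surface, if the arm or the gripper's body presses on something with over 40 N, if the wrist force passes 120 N, or if a joint passes its speed limit or range.

### The arm

A 7-joint arm with a two-finger parallel gripper is mounted at the origin on the work surface. World frame = base frame: x ahead of the robot, y to its left, z up, the work surface at z = 0. Lengths are in m, angles in rad, forces in N, time in s.
With the tool pointing down it reaches from about 0.35 to 0.9 m from the base axis. Payload 8.1 kg.
Tool frame: the origin (TCP) lies at the centre of the arm's flange, where the gripper is bolted on; the fingertips stand 178 mm ahead of it and the grasp point (between the pads) lies 159 mm ahead of it; z points along the fingers, y is the line along which they close (so a half turn about z gives the same grasp; the last joint's range is limited). The gripper opens to 92 mm and grips with 3 to 60 N. Pads are 19 mm wide; open, the fingers measure 130 mm over their backs; the gripper's body (75 mm by 190 mm) begins 47 mm behind the grasp point.
Start: joints at [-1.31, 0.434, 0.025, 1.573, -0.012, 1.134, -0.075], TCP at [0.222, 0.584, 0.405] pointing down, gripper open.
Joint ranges: [-2.62, 2.62], [-0.44, 2.09], [-1.27, 1.32], [0.08, 2.57], [-1.32, 4.46], [0.12, 2], [-2.74, 2.74]. Speed limits (rad/s): [2.22, 2.22, 3.01, 3.01, 3.14, 3.14, 3.14].

### API

Orientations are given as a rotation vector (axis times angle).
In Python, from cell import arm gives the robot as it stands. The module is installed in compiled form; this text tells all that it offers.
- The arm moves only by the shell command python3 -m inch 'ROWS' [FORCE]. ROWS is text: rows parted by semicolons, each of 5 numbers parted by spaces: the shift along the tool's x, y, z in m, then the turn about the tool's z in rad, then the finger opening in m, from 0 to 0.0918. In form: x y z roll fingers; .... A call has 1 to 5 rows; each row is the pose to reach, as a shift and turn from the pose commanded when the call began, along the tool's axes at that moment; what a row does not reach only later rows make up. A row lasts 1/10 s, in which the tool goes at most 50 mm and 8.59 degrees, less where a joint would pass 70% of its speed; a pose out of reach is approached as far as the arm can. A call with a gripper value outside its range is refused whole. The fingers move at their own pace and stop on an object; FORCE is the grip in N (left out, the last holds). Time passes only in rows, so rows that repeat a pose let the fingers close. It gives the time, the measured TCP pose, the force, the opening and the grip force at its end, in the units of the state.
- arm.observe(): the state, without advancing time (a new reading comes with each control period).
- arm.get_image(name): name is "side" or "top"; returns the picture (384x512x3 uint8, red, green, blue); there is no depth.
- arm.get_calibration(name): a dict with "intrinsics" (3x3 intrinsics, pixels), "pose" (4x4, takes a point from camera to world coordinates). Camera axes: x right, y up, looking along -z (the intrinsics and any distortion apply to the point x, -y, -z); pixel columns grow to the right and rows downward; lengths in m; the calibration is good to about 2 mm. A picture is of the moment at which its call begins. get_calibration takes no time and is no camera call.
- arm.sign_off(): hands the job in; it is judged then, once.
Trained networks look in the newest picture that a camera, given by its name, has taken for a name from the list of things; names that differ only in an ending like _2 or _b are one class to them, and where a whole thing is asked for, a point or a joint stands for the part that bears it (a point fixed in the world has none). Each returns a list of dicts, best first, with "conf" (0 to 1); they miss things now and then, are a little off and sometimes report something else, mostly with a low value. They report only what shows in the picture. A call takes as long as a camera call. They do not tell look-alikes from the thing itself.
- arm.look_for(camera, query): "point" ([row, column] in pixels, amid what is visible of it).
- arm.silhouettes(camera, query): "region" (384x512 bool, what is visible of it) and "point" ([row, column] in pixels, amid what is visible of it).
- arm.place_of(camera, query): "point" ([row, column] in pixels: a listed point, or the origin of a listed thing).
The state is a dict: "clock": time; "joints": joint angles; "dq": joint speeds; "joint_efforts": joint torques, N m; "position": TCP position; "ee_rot": TCP orientation; "force": force on the tool from outside, world axes, zero at the start; "ft_torque": the same for the moment, N m; "width": opening from 0.0 (shut) to 1.0 (fully open); "gripper_force": force on a finger pad.
Only numpy, scipy, OpenCV 4.12 (cv2) and the standard library are available. Lean on these libraries where they do the work, as an engineer would, in place of code of your own. Each camera call takes 0.05 s, during which the arm holds its last target. There are 200 camera calls.

## Working session

There is one attempt and no reset: what is moved stays moved. The work goes in short steps, Python scripts to look and compute and a shell command to move; the robot and the scene stay as the last step left them, time stands still between calls to the robot, and variables do not carry over. Pictures are saved under pics/ and viewed, at most 12 in all, crops included, and the job is handed in when it is done.

```bash
mkdir -p pics; cat > h.py <<'E'
from cell import arm
import numpy as np, cv2
from scipy.spatial.transform import Rotation as R
def pic(cam,name):
    im=arm.get_image(cam); cv2.imwrite(f'pics/{name}.png',im[:,:,::-1]); return im
def ray(cam,px):
    c=arm.get_calibration(cam);K=np.array(c['intrinsics']);P=np.array(c['pose'])
    d=np.linalg.inv(K)@[px[1],px[0],1]; d=P[:3,:3]@[d[0],-d[1],-d[2]]
    return P[:3,3],d
def atz(cam,px,z):
    o,d=ray(cam,px); return o+d*(z-o[2])/d[2]
def proj(cam,p):
    c=arm.get_calibration(cam);K=np.array(c['intrinsics']);P=np.array(c['pose'])
    q=P[:3,:3].T@(np.array(p)-P[:3,3]); u=K@[q[0],-q[1],-q[2]]; return u[1]/u[2],u[0]/u[2]
def st():
    s=arm.observe(); print('t',s['clock'],'pos',np.round(s['position'],4),'f',np.round(s['force'],1)); print(np.round(R.from_rotvec(s['ee_rot']).as_matrix(),3).tolist(), s['width'],s['gripper_force'])
E
python3 - <<'E'
from h import *
np.set_printoptions(precision=4,suppress=True)
for c in('top','side'):
    pic(c,c+'0'); k=arm.get_calibration(c); print(c,k.keys(),np.array(k['intrinsics']).tolist(),np.array(k['pose']))
Z=dict(mount=0,lip=.024,stop=0,fulcrum_top=.026,hook_arm=.04,bar_mid=.031,bar_toe=.033,rest=0,hook=0,bar=.026,fulcrum=0,ring=0,oilcan=0,wrench=0)
for q in Z:
    for c in('top','side'):
        for r in arm.place_of(c,q): print(q,c,round(r['conf'],2),np.round(r['point'],1),atz(c,r['point'],Z[q]))
st()
E
```

```text
top dict_keys(['intrinsics', 'pose']) [[499.6746572227379, 0.0, 252.7269992930239], [0.0, 499.6746572227379, 189.05270917282436], [0.0, 0.0, 1.0]] [[-0.0119  0.9963 -0.0852  0.4928]
 [-0.9999 -0.0117  0.0032 -0.0381]
 [ 0.0022  0.0853  0.9964  1.4777]
 [ 0.      0.      0.      1.    ]]
side dict_keys(['intrinsics', 'pose']) [[379.0704310618615, 0.0, 259.7504034068567], [0.0, 379.0704310618615, 186.79867667352724], [0.0, 0.0, 1.0]] [[ 0.9837  0.1127 -0.1399  0.4141]
 [-0.1788  0.6918 -0.6996 -0.9471]
 [ 0.0179  0.7132  0.7007  0.9852]
 [ 0.      0.      0.      1.    ]]
mount top 0.94 [213.1 149.6] [0.5515 0.2627 0.    ]
mount side 0.74 [282.4 281.5] [ 0.6021 -0.3705  0.    ]
mount side 0.68 [151. 234.] [0.544  0.2592 0.    ]
lip side 0.65 [163.8 240.9] [0.5568 0.1485 0.024 ]
stop side 0.46 [152.1 233.2] [0.5398 0.2527 0.    ]
fulcrum_top top 0.83 [156.1 219. ] [0.7151 0.055  0.026 ]
fulcrum_top top 0.75 [211.4 205. ] [0.5535 0.0966 0.026 ]
fulcrum_top side 0.81 [174.1 292.1] [0.7373 0.0577 0.026 ]
fulcrum_top side 0.65 [173.2 244.8] [0.5632 0.0909 0.026 ]
fulcrum_top side 0.24 [281.
[... 1031 characters left out ...]
    ]
fulcrum side 0.75 [180.4 292.6] [0.7395 0.0504 0.    ]
fulcrum side 0.64 [174.  241.5] [0.5541 0.1166 0.    ]
ring top 0.8 [193.3 362.2] [ 0.6028 -0.3675  0.    ]
ring side 0.71 [284.5 284.6] [ 0.6096 -0.3789  0.    ]
oilcan top 0.71 [149.9 337.3] [ 0.7337 -0.297   0.    ]
oilcan side 0.62 [251.2 315.9] [ 0.7345 -0.2791  0.    ]
wrench top 0.69 [250.9 293.5] [ 0.4355 -0.1604  0.    ]
wrench top 0.58 [241.9 403. ] [ 0.4579 -0.4832  0.    ]
wrench side 0.73 [231.6 219.7] [ 0.4424 -0.15    0.    ]
wrench side 0.63 [325.9 239.8] [ 0.4618 -0.4817  0.    ]
t 1.5 pos [0.2224 0.5841 0.4048] f [ 0.2 -0.9  0.4]
[[-0.935, 0.356, 0.0], [0.356, 0.935, 0.0], [-0.0, 0.0, -1.0]] 0.9983906998402879 0.0
```

```bash
python3 - <<'E'
import cv2
a=cv2.imread('pics/top0.png')[100:300,90:350]; cv2.imwrite('pics/topc.png',cv2.resize(a,None,fx=3,fy=3,interpolation=cv2.INTER_CUBIC))
E
```

```text
(no output)
```

View pics/topc.png

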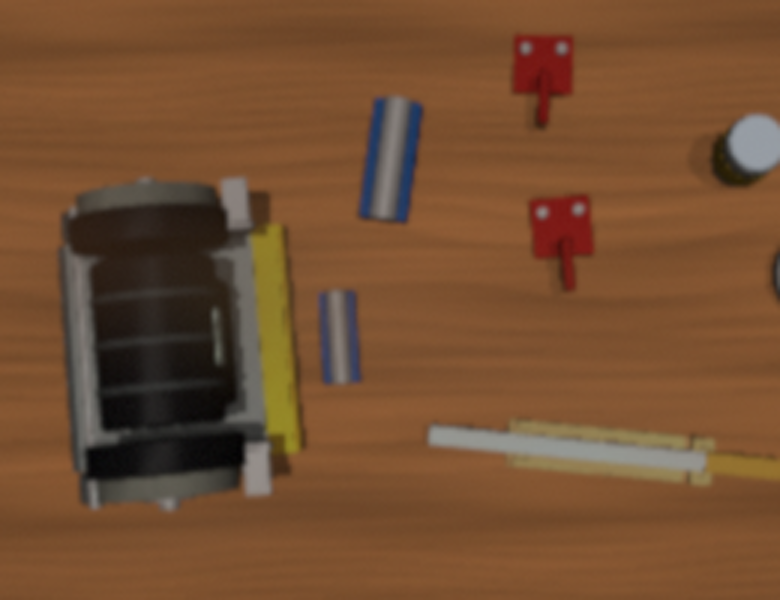

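View pics/side0.png

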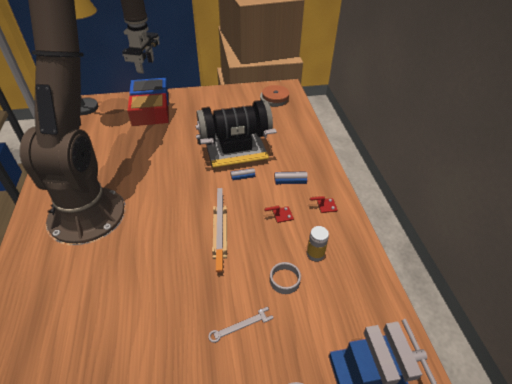

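The top crop shows, as full-image [row, col]:
- Hooks: near [176,277] and far [122,270]. I take the near one, about 0.64 m from the base.
- Fulcrums: small [212,203] and large [153,220]. I take the small one.
- Bar: on the rest, [246,235] to [255,350+], with the wrench separate at [242,403].
- Grinder's yellow lip: about [212,183].

Next I'll fit the geometry by colour.

```bash
cat > geo.py <<'E'
from h import *
np.set_printoptions(precision=4,suppress=True)
im=cv2.imread('pics/top0.png'); hsv=cv2.cvtColor(im,cv2.COLOR_BGR2HSV)
def seg(lo,hi,box):
    m=cv2.inRange(hsv,lo,hi); k=np.zeros_like(m); k[box[0]:box[1],box[2]:box[3]]=m[box[0]:box[1],box[2]:box[3]]
    n,l,s,_=cv2.connectedComponentsWithStats(k); i=1+np.argmax(s[1:,4]); return l==i
def rect(m,z):
    p=np.argwhere(m).astype(float); w=np.array([atz('top',q,z)[:2] for q in p]); 
    (c,s,a)=cv2.minAreaRect((w*1000).astype(np.float32)); b=cv2.boxPoints((c,s,a))
    return np.array(c)/1000,s,a,b/1000
for n,lo,hi,box,z in [('lip',(24,150,80),(34,255,255),(165,260,165,200),.034),('ful',(100,60,40),(130,255,255),(190,232,190,215),.016),('hook',(0,150,60),(8,255,255),(160,205,260,295),.02),('orange',(14,170,120),(24,255,255),(245,265,322,360),.036)]:
    m=seg(lo,hi,box); print(n,m.sum(),*rect(m,z))
for z,b in((.036,None),):
  for r in arm.silhouettes('top','bar'):
    print('bar',r['conf'],r['region'].sum(),*rect(r['region'],z))
for r in arm.silhouettes('top','fulcrum'): print('ful',r['conf'],r['region'].sum(),*rect(r['region'],.02))
E
python3 geo.py
```

```text
lip 576 [0.5496 0.1655] (214.7528076171875, 25.013755798339844) 4.734392166137695 [[0.4416 0.1691]
 [0.4436 0.1442]
 [0.6576 0.1619]
 [0.6556 0.1868]]
ful 49 [0.5522 0.0903] (82.06776428222656, 5.9490461349487305) 2.153111219406128 [[0.5111 0.0918]
 [0.5113 0.0858]
 [0.5934 0.0889]
 [0.5931 0.0949]]
hook 417 [ 0.6418 -0.1153] (92.04205322265625, 59.01432800292969) 4.857049465179443 [[ 0.5934 -0.0898]
 [ 0.5984 -0.1486]
 [ 0.6901 -0.1408]
 [ 0.6851 -0.082 ]]
orange 140 [ 0.4244 -0.2864] (66.94751739501953, 18.018266677856445) 82.2308120727539 [[ 0.4109 -0.3183]
 [ 0.4288 -0.3207]
 [ 0.4378 -0.2544]
 [ 0.4199 -0.252 ]]
bar 0.95 803 [ 0.4371 -0.1527] (340.6585693359375, 22.575199127197266) 84.37071990966797 [[ 0.4092 -0.3211]
 [ 0.4316 -0.3234]
 [ 0.4651  0.0157]
 [ 0.4426  0.0179]]
ful 0.8 666 [0.7245 0.0533] (48.6317024230957, 123.13257598876953) 81.86383819580078 [[0.6601 0.038 ]
 [0.782  0.0205]
 [0.7889 0.0687]
 [0.667  0.0861]]
ful 0.74 367 [0.5522 0.1046] (88.30777740478516, 36.55193328857422) 3.3202950954437256 [[0.507  0.1203]
 [0.5092 0.0838]
 [0.5973 0.0889]
 [0.5952 0.1254]]
```

```bash
python3 -m inch '-0.024 -0.0334 -0.01 0 0.09; -0.048 -0.0668 -0.02 0 0.09; -0.072 -0.1 -0.03 0 0.09; -0.096 -0.1336 -0.04 0 0.09; -0.12 -0.167 -0.05 0 0.09'
python3 -m inch '-0.024 -0.0334 0 0 0.09; -0.048 -0.0668 0 0 0.09; -0.072 -0.1 0 0 0.09; -0.096 -0.1336 0 0 0.09; -0.12 -0.167 0 0 0.09'
python3 -m inch '-0.024 -0.0334 0 0 0.09; -0.048 -0.0668 0 0 0.09; -0.072 -0.1 0 0 0.09; -0.096 -0.1336 0 0 0.09; -0.12 -0.167 0 0 0.09'
python3 -m inch '-0.024 -0.0334 0.02 0.13 0.06; -0.048 -0.0668 0.04 0.26 0.06; -0.072 -0.1 0.06 0.39 0.06; -0.096 -0.1336 0.08 0.52 0.06; -0.12 -0.167 0.1 0.65 0.06'
python3 -m inch '0 0 0 0.14 0.06; 0 0 0 0.28 0.06; 0 0 0 0.42 0.06; 0 0 0 0.56 0.06; 0 0 0 0.66 0.06'
python3 - <<'E'
from h import *
st(); print(arm.observe()['joints'])
pic('top','t1');pic('side','s1')
import cv2
a=cv2.imread('pics/s1.png')[150:320,140:300]; cv2.imwrite('pics/s1c.png',cv2.resize(a,None,fx=3.5,fy=3.5,interpolation=cv2.INTER_CUBIC))
for r in arm.silhouettes('side','bar'): print(r['conf'],r['point'],r['region'].sum())
E
```

```text
clock: 2.1
position: [0.2754, 0.3836, 0.4552]
ee_rot: [0.568, 3.09, 0.001]
force: [1.6, 0.9, 1.0]
width: 0.979
gripper_force: 0.0
clock: 2.6
position: [0.3279, 0.1848, 0.455]
ee_rot: [0.568, 3.089, 0.001]
force: [-0.0, 0.1, -0.1]
width: 0.98
gripper_force: 0.0
clock: 3.1
position: [0.3805, -0.0141, 0.455]
ee_rot: [0.568, 3.089, 0.001]
force: [0.3, -0.1, 1.0]
width: 0.982
gripper_force: 0.0
clock: 3.6
position: [0.4336, -0.2126, 0.3542]
ee_rot: [1.531, 2.742, 0.001]
force: [0.6, 1.5, 0.7]
width: 0.657
gripper_force: 0.0
clock: 4.1
position: [0.4333, -0.211, 0.3548]
ee_rot: [2.339, 2.098, 0.0]
force: [0.1, 0.5, -0.8]
width: 0.654
gripper_force: 0.0
t 4.1 pos [ 0.4333 -0.211   0.3548] f [ 0.1  0.5 -0.8]
[[0.108, 0.994, 0.0], [0.994, -0.108, 0.0], [0.0, 0.0, -1.0]] 0.6544052732524688 0.0
[-0.40724888  0.35907033  0.9857805   2.02982386 -0.37111358  0.94110922
  0.66449212]
0.6 [233.4, 221.4] 415
```

View pics/s1c.png

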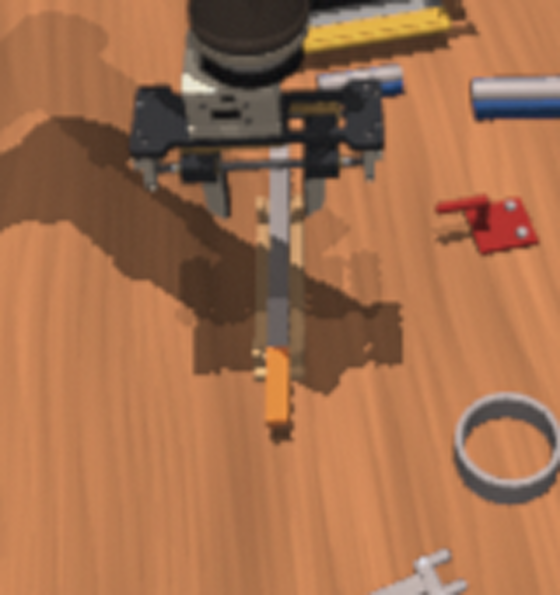

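The crop shows the open fingers straddling the bar. The rest's lugs are at about [209,220] and [254,219], the orange part runs from [249,219] to [270,219], and the near hook is at about [213,278].

```bash
python3 - <<'E'
from h import *
np.set_printoptions(precision=4,suppress=True)
for p,z in(((249.4,219.4),.036),((270,219.4),.036),((208.6,220),.03),((254,219),.03)): print(atz('side',p,z))
E
python3 -m inch '0 0 0.03 0 0.06; 0 0 0.06 0 0.06; 0 0 0.09 0 0.06; 0 0 0.12 0 0.06; 0 0 0.12 0 0.06' 5
python3 - <<'E'
from h import *
st(); pic('side','s2'); pic('top','t2')
a=cv2.imread('pics/s2.png')[150:290,150:290]; cv2.imwrite('pics/s2c.png',cv2.resize(a,None,fx=4,fy=4,interpolation=cv2.INTER_CUBIC))
E
```

```text
[ 0.4332 -0.248   0.036 ]
[ 0.4256 -0.321   0.036 ]
[ 0.4529 -0.0756  0.03  ]
[ 0.4303 -0.2604  0.03  ]
clock: 4.75
position: [0.4322, -0.2103, 0.2323]
ee_rot: [-2.327, -2.104, 0.004]
force: [-0.5, 0.6, 0.6]
width: 0.654
gripper_force: 0.0
t 4.75 pos [ 0.4322 -0.2103  0.2323] f [-0.5  0.6  0.6]
[[0.1, 0.995, -0.005], [0.995, -0.1, 0.002], [0.001, -0.005, -1.0]] 0.6543549228324934 0.0
```

View pics/s2c.png

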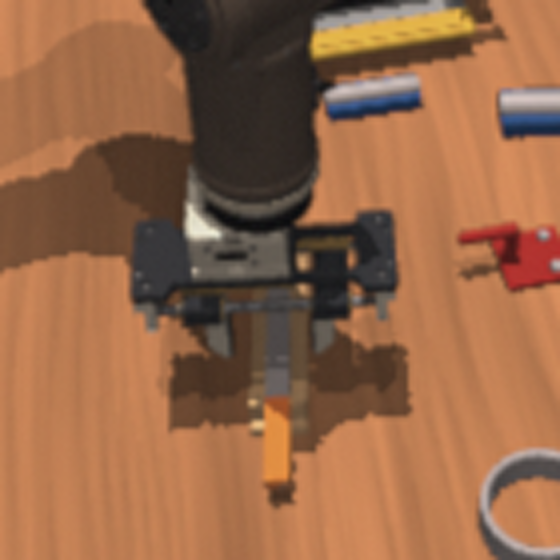

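The crop shows the fingers centred over the grey bar, in front of the rear lugs, so I'll descend and grip.

```bash
python3 -m inch '0 0 0.02 0 0.06; 0 0 0.039 0 0.06; 0 0 0.039 0 0.0; 0 0 0.039 0 0; 0 0 0.039 0 0.0' 5
python3 -m inch '0 0 0 0 0; 0 0 0 0 0; 0 0 0 0 0' 5
python3 -c "
from h import *
st()"
```

```text
clock: 5.35
position: [0.4338, -0.2113, 0.1972]
ee_rot: [2.331, 2.103, 0.002]
force: [-1.2, -0.1, 0.2]
width: 0.444
gripper_force: 0.0
clock: 5.65
position: [0.4334, -0.211, 0.1961]
ee_rot: [2.332, 2.104, 0.001]
force: [0.6, 0.3, 4.0]
width: 0.2
gripper_force: 5.0
t 5.65 pos [ 0.4334 -0.211   0.1961] f [0.6 0.3 4. ]
[[0.103, 0.995, 0.001], [0.995, -0.103, -0.0], [0.0, 0.001, -1.0]] 0.20041477872653068 5.00047042965889
```

```bash
python3 -m inch '0 0 -0.008 0 0; 0.001 0 -0.016 0 0; 0.002 0 -0.024 0 0; 0.003 0 -0.034 0 0; 0.005 0 -0.044 0 0' 4
python3 -c "
from h import *
st(); pic('side','s3')
a=cv2.imread('pics/s3.png')[150:290,150:290]; cv2.imwrite('pics/s3c.png',cv2.resize(a,None,fx=4,fy=4,interpolation=cv2.INTER_CUBIC))
for q in('bar_toe','bar_mid'):
  for r in arm.place_of('side',q): print(q,r, atz('side',r['point'],.03), atz('side',r['point'],.07))
"
```

```text
clock: 6.15
position: [0.4337, -0.2058, 0.2406]
ee_rot: [-2.333, -2.104, -0.0]
force: [0.3, 1.4, -3.7]
width: 0.196
gripper_force: 4.0
t 6.15 pos [ 0.4337 -0.2058  0.2406] f [ 0.3  1.4 -3.7]
[[0.103, 0.995, -0.0], [0.995, -0.103, 0.0], [0.0, -0.0, -1.0]] 0.19582102082275954 3.999878615140915
bar_toe {'point': [217.6, 276.5], 'conf': 0.59} [ 0.63357853 -0.14628072  0.03      ] [ 0.62438539 -0.17981908  0.07      ]
bar_mid {'point': [214.3, 219.3], 'conf': 0.77} [ 0.44789495 -0.10077899  0.03      ] [ 0.44647782 -0.13622286  0.07      ]
bar_mid {'point': [149.9, 234.0], 'conf': 0.39} [0.5409428  0.22929619 0.03      ] [0.53562904 0.1800295  0.07      ]
```

View pics/s3c.png

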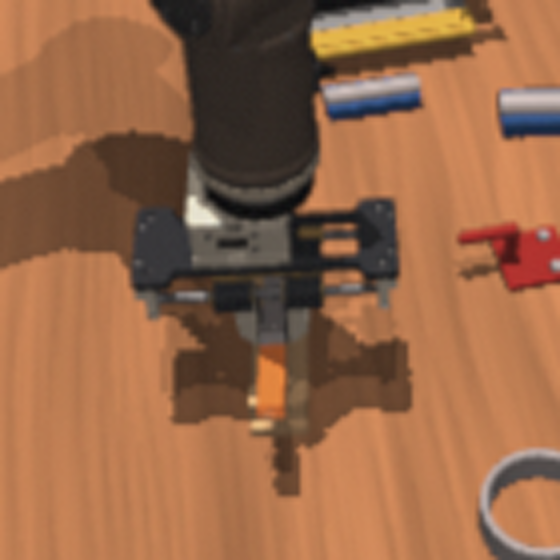

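```bash
python3 - <<'E'
from h import *
for p in (0,5,10,14,17,20,25):
    a=np.radians(p);u=np.array([.103*np.cos(a),.995*np.cos(a),-np.sin(a)]);n=np.array([.103*np.sin(a),.995*np.sin(a),np.cos(a)])
    g=np.array([.4337,-.2058,.0756])
    f=lambda q:np.round((np.array(proj('side',q))-150)*4).tolist()
    print(p,'end top,bot',f(g-.112*u+.005*n),f(g-.112*u-.005*n),'orange',f(g-.037*u+.005*n), 'toe z',(g+.228*u)[2])
E
```

```text
0 end top,bot [441.0, 269.0] [449.0, 270.0] orange [357.0, 269.0] toe z 0.0756
5 end top,bot [432.0, 268.0] [441.0, 269.0] orange [353.0, 269.0] toe z 0.05572849065353394
10 end top,bot [422.0, 267.0] [432.0, 268.0] orange [350.0, 269.0] toe z 0.03600821549193988
14 end top,bot [413.0, 266.0] [424.0, 267.0] orange [347.0, 268.0] toe z 0.020441807803275758
17 end top,bot [406.0, 266.0] [418.0, 267.0] orange [344.0, 268.0] toe z 0.008939251323216019
20 end top,bot [399.0, 265.0] [411.0, 266.0] orange [342.0, 268.0] toe z -0.002380592678252469
25 end top,bot [387.0, 265.0] [400.0, 265.0] orange [338.0, 268.0] toe z -0.020756963676879472
```

The crop shows the handle end at about [254,217] in the full image. That matches the bar being pitched about 16–17° toe down with the toe still on the rest, so I'll tighten the grip, lift and carry.

```bash
python3 -m inch '0 0 0 0 0; 0 0 0 0 0; 0 0 -0.015 0 0; 0 0 -0.035 0 0; 0 0 -0.065 0 0' 60
python3 -m inch '0.014 0.012 0 -0.018 0; 0.028 0.024 0 -0.036 0; 0.042 0.036 0 -0.055 0; 0.056 0.048 0 -0.074 0; 0.07 0.061 0 -0.092 0'
python3 -c "
from h import *
st(); pic('side','s4')
a=cv2.imread('pics/s4.png')[100:260,170:330]; cv2.imwrite('pics/s4c.png',cv2.resize(a,None,fx=4,fy=4,interpolation=cv2.INTER_CUBIC))
"
```

```text
clock: 6.8
position: [0.433, -0.2058, 0.3041]
ee_rot: [-2.331, -2.102, 0.004]
force: [0.7, 1.0, -4.7]
width: 0.189
gripper_force: 60.0
clock: 7.3
position: [0.5026, -0.1411, 0.3038]
ee_rot: [-2.23, -2.211, 0.002]
force: [-0.1, -0.4, -4.7]
width: 0.188
gripper_force: 60.0
t 7.3 pos [ 0.5026 -0.1411  0.3038] f [-0.1 -0.4 -4.7]
[[0.009, 1.0, -0.002], [1.0, -0.009, 0.0], [0.0, -0.002, -1.0]] 0.1883811081731789 59.99752879142761
```

View pics/s4c.png

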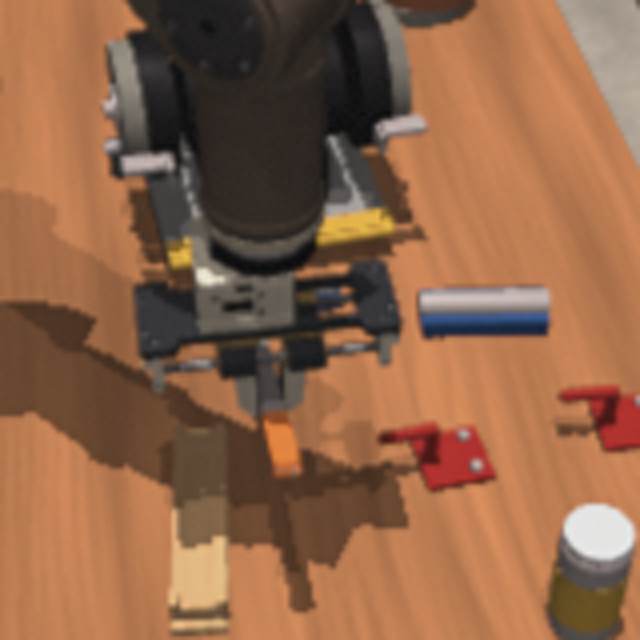

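The crop shows the bar held, with the orange running from about [412,275] to [476,290] in crop pixels. The near hook is at [450,440] crop and the arm hides the fulcrum. Next I'll work out the pitch.

```bash
python3 - <<'E'
from h import *
s=arm.observe(); g=np.array(s['position'])-[0,0,.165]; M=R.from_rotvec(s['ee_rot']).as_matrix(); x=M[:,0]
for p in (8,12,16,18,20,25):
    a=np.radians(p);u=x*np.cos(a)-[0,0,np.sin(a)];n=x*np.sin(a)+[0,0,np.cos(a)]
    f=lambda q:np.round((np.array(proj('side',q))-[100,170])*4).tolist()
    print(p,'end top,bot',f(g-.112*u+.005*n),f(g-.112*u-.005*n),'orange',f(g-.037*u+.005*n))
for q in ['bar_toe']:
  arm.get_image('top')
  for r in arm.place_of('top',q): print(r['conf'],r['point'],atz('top',r['point'],.07))
  for r in arm.silhouettes('top','bar'): 
    w=np.argwhere(r['region']); print(r['conf'],len(w),w.min(0),w.max(0))
E
```

```text
8 end top,bot [481.0, 288.0] [492.0, 289.0] orange [416.0, 275.0]
12 end top,bot [473.0, 288.0] [484.0, 288.0] orange [413.0, 274.0]
16 end top,bot [463.0, 287.0] [475.0, 288.0] orange [410.0, 274.0]
18 end top,bot [458.0, 287.0] [471.0, 288.0] orange [408.0, 274.0]
20 end top,bot [454.0, 287.0] [466.0, 287.0] orange [406.0, 274.0]
25 end top,bot [441.0, 286.0] [454.0, 287.0] orange [402.0, 273.0]
0.65 [229.8, 207.7] [0.49991419 0.08518097 0.07      ]
0.49 [229.7, 268.2] [ 0.49816656 -0.08466924  0.07      ]
0.64 369 [225 210] [232 269]
```

```bash
python3 -m inch '0.012 0.013 0 -0.018 0; 0.025 0.026 0 -0.036 0; 0.038 0.04 0 -0.055 0; 0.051 0.053 0 -0.074 0; 0.0635 0.066 0 -0.092 0'
python3 -m inch '0 0 0.014 0 0; 0 0 0.028 0 0; 0 0 0.04 0 0; 0 0 0.04 0 0'
python3 -c "
from h import *
st(); pic('top','t5'); 
a=cv2.imread('pics/t5.png')[150:270,130:290]; cv2.imwrite('pics/t5c.png',cv2.resize(a,None,fx=5,fy=5,interpolation=cv2.INTER_CUBIC))
for r in arm.place_of('top','bar_toe'): print(r['conf'],r['point'],atz('top',r['point'],.035))
for p in((.550,.150,.03),(.553,.104,.026)): print(proj('top',p))
"
```

```text
clock: 8.0
position: [0.5696, -0.0784, 0.3046]
ee_rot: [-2.127, -2.312, -0.0]
force: [1.3, -0.2, -4.0]
width: 0.19
gripper_force: 60.0
clock: 8.4
position: [0.5671, -0.0802, 0.2626]
ee_rot: [-2.129, -2.306, 0.004]
force: [-0.4, 0.9, -3.2]
width: 0.189
gripper_force: 60.0
t 8.4 pos [ 0.5671 -0.0802  0.2626] f [-0.4  0.9 -3.2]
[[-0.08, 0.997, -0.004], [0.997, 0.08, -0.0], [0.0, -0.004, -1.0]] 0.18924448825213416 59.99754846096039
0.82 [214.8, 189.0] [0.54385753 0.14198391 0.035     ]
0.52 [216.2, 148.9] [0.54119604 0.25756088 0.035     ]
(np.float64(212.7684986020453), np.float64(186.44379037992678))
(np.float64(211.59946420984386), np.float64(202.46766051377332))
```

View pics/t5c.png

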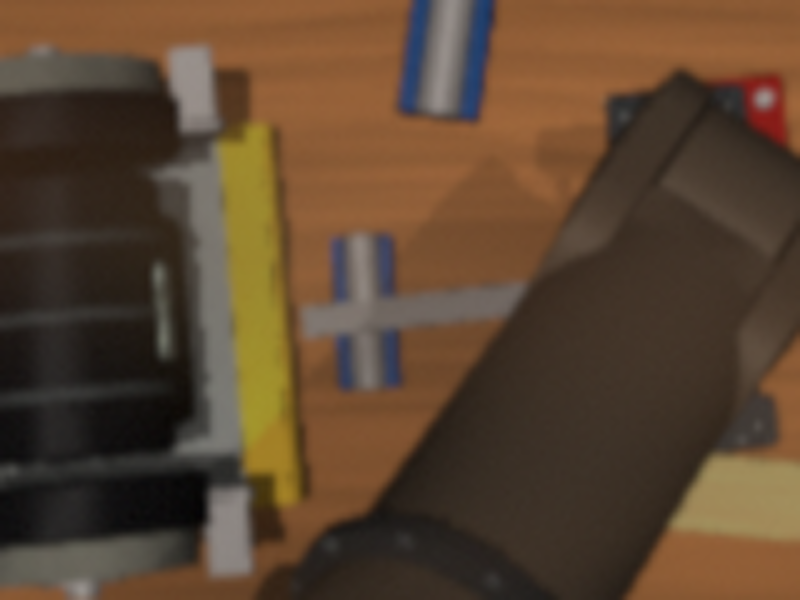

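The crop shows the bar crossing the small fulcrum near its middle. The toe is at [214,190], about 6 mm in front of the yellow nose edge at [214,188]. I'll lower it onto the fulcrum.

```bash
python3 -m inch '0 0 0.003 0 0; 0 0 0.006 0 0; 0 0 0.008 0 0; 0 0 0.01 0 0; 0 0 0.01 0 0' 20
python3 -m inch '0 0 0.001 0 0; 0 0 0.002 0 0; 0 0 0.003 0 0; 0 0 0.003 0 0'
python3 -m inch '0 0 0.001 0 0; 0 0 0.002 0 0; 0 0 0.003 0 0; 0 0 0.003 0 0'
```

```text
clock: 9.0
position: [0.5684, -0.0798, 0.2546]
ee_rot: [-2.13, -2.309, -0.0]
force: [-0.5, 0.0, -2.7]
width: 0.193
gripper_force: 20.0
clock: 9.4
position: [0.5683, -0.0799, 0.2516]
ee_rot: [-2.13, -2.309, 0.0]
force: [0.2, -0.3, -2.0]
width: 0.196
gripper_force: 20.0
clock: 9.8
position: [0.5683, -0.0799, 0.2486]
ee_rot: [-2.13, -2.309, 0.0]
force: [-0.2, -0.5, -2.9]
width: 0.194
gripper_force: 20.0
```

```bash
python3 -m inch '0.003 0 0 0 0; 0.006 0 0.0005 0 0; 0.009 0 0.001 0 0; 0.012 0 0.0015 0 0; 0.015 0 0.002 0 0' 8
python3 -m inch '0.003 0 0.0005 0 0; 0.006 0 0.0015 0 0; 0.009 0 0.002 0 0; 0.012 0 0.003 0 0; 0.015 0 0.004 0 0'
python3 -c "
from h import *
st(); pic('top','t6'); pic('side','s6')
a=cv2.imread('pics/t6.png')[170:250,150:290]; cv2.imwrite('pics/t6c.png',cv2.resize(a,None,fx=5,fy=5,interpolation=cv2.INTER_CUBIC))
"
```

```text
clock: 10.3
position: [0.5672, -0.065, 0.2469]
ee_rot: [2.13, 2.309, 0.0]
force: [-0.4, -0.7, -2.8]
width: 0.196
gripper_force: 8.0
clock: 10.8
position: [0.5659, -0.0496, 0.2426]
ee_rot: [-2.13, -2.31, -0.0]
force: [-0.5, 0.1, -3.1]
width: 0.194
gripper_force: 8.0
t 10.8 pos [ 0.5659 -0.0496  0.2426] f [-0.5  0.1 -3.1]
[[-0.081, 0.997, -0.0], [0.997, 0.081, 0.0], [0.0, 0.0, -1.0]] 0.1941813753359382 7.99982562661171
```

View pics/t6c.png

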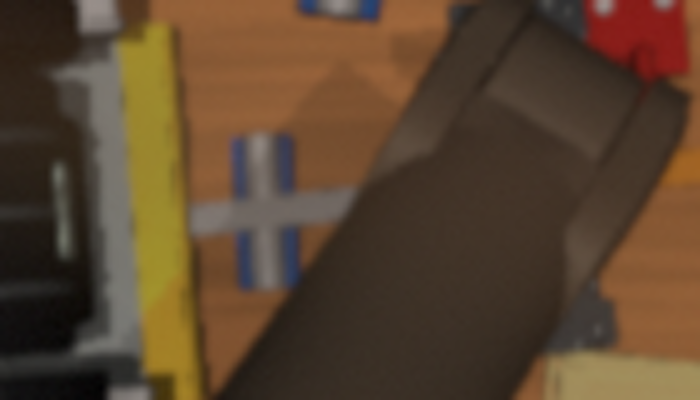

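The blade has gone in under the lip: only grey bar shows between the nose at [212,188] and the fulcrum, and there is no resistance. I'll creep on to the stop.

```bash
python3 -m inch '0.001 0 0 0 0; 0.002 0 0.0005 0 0; 0.003 0 0.001 0 0; 0.004 0 0.0013 0 0'
python3 -m inch '0.001 0 0 0 0; 0.002 0 0.0005 0 0; 0.002 0 0.0005 0 0'
python3 -m inch '0.001 0 0 0 0; 0.001 0 0 0 0'
python3 -m inch '0.001 0 0 0 0; 0.001 0 0 0 0'
```

```text
clock: 11.3
position: [0.5656, -0.0461, 0.2414]
ee_rot: [2.13, 2.309, 0.0]
force: [-0.0, -0.6, -2.3]
width: 0.196
gripper_force: 8.0
clock: 11.6
position: [0.5654, -0.0438, 0.2409]
ee_rot: [-2.129, -2.31, -0.0]
force: [0.3, 0.1, -3.2]
width: 0.192
gripper_force: 8.0
clock: 11.8
position: [0.5654, -0.0432, 0.241]
ee_rot: [2.13, 2.309, -0.0]
force: [0.4, -1.9, -2.7]
width: 0.194
gripper_force: 8.0
clock: 12.0
position: [0.5653, -0.0428, 0.2411]
ee_rot: [2.13, 2.308, -0.001]
force: [0.2, -5.2, -1.3]
width: 0.196
gripper_force: 8.0
```

```bash
python3 -m inch '0.0003 0 0 0 0; 0.0003 0 0 0 0; 0.0003 0 0 0 0'
python3 -c "
from h import *
arm.get_image('top'); arm.get_image('side'); st()"
```

```text
clock: 12.3
position: [0.5653, -0.0427, 0.2412]
ee_rot: [2.13, 2.307, -0.001]
force: [-0.2, -6.2, -1.9]
width: 0.198
gripper_force: 8.0
t 12.4 pos [ 0.5653 -0.0428  0.2412] f [ 0.7 -5.8 -2.1]
[[-0.08, 0.997, 0.001], [0.997, 0.08, -0.001], [-0.001, 0.001, -1.0]] 0.19591451189036327 8.001279383897781
```

```bash
python3 -m inch '-0.002 0 0 0 0; -0.004 0 -0.0005 0 0; -0.006 0 -0.001 0 0; -0.006 0 -0.001 0 0' 10
python3 -m inch '-0.0005 0 0.003 0 0; -0.0013 0 0.006 0 0; -0.002 0 0.009 0 0; -0.0025 0 0.012 0 0; -0.003 0 0.015 0 0' 30
```

```text
clock: 12.8
position: [0.5657, -0.0476, 0.2419]
ee_rot: [-2.129, -2.309, -0.0]
force: [-0.5, 0.3, -2.7]
width: 0.196
gripper_force: 10.0
clock: 13.3
position: [0.5663, -0.0512, 0.2273]
ee_rot: [2.129, 2.308, 0.001]
force: [-1.7, -1.6, 6.1]
width: 0.192
gripper_force: 30.0
```

```bash
python3 -m inch '-0.0005 0 0.002 0 0; -0.001 0 0.004 0 0; -0.0014 0 0.006 0 0; -0.0017 0 0.008 0 0; -0.002 0 0.01 0 0' 30
python3 -c "
from h import *
print(arm.observe()['ft_torque'])"
```

```text
clock: 13.8
position: [0.5665, -0.0532, 0.2174]
ee_rot: [2.129, 2.308, 0.001]
force: [-0.3, -0.4, 6.7]
width: 0.191
gripper_force: 30.0
[0.13884117 0.35816352 0.06916569]
```

```bash
python3 -m inch '-0.0004 0 0.003 0 0; -0.0008 0 0.006 0 0; -0.0011 0 0.009 0 0; -0.0013 0 0.012 0 0; -0.0015 0 0.015 0 0'
python3 -m inch '-0.0001 0 0.002 0 0; -0.0002 0 0.004 0 0; -0.0003 0 0.006 0 0; -0.0003 0 0.008 0 0; -0.0003 0 0.008 0 0'
python3 -c "
from h import *
st(); pic('side','s7'); pic('top','t7')
a=cv2.imread('pics/s7.png')[130:270,190:330]; cv2.imwrite('pics/s7c.png',cv2.resize(a,None,fx=4,fy=4,interpolation=cv2.INTER_CUBIC))
for c in('side','top'):
  for r in arm.place_of(c,'hook_arm'): print(c,r['conf'],r['point'],atz(c,r['point'],.04))
"
```

```text
clock: 14.3
position: [0.5668, -0.0548, 0.2026]
ee_rot: [2.129, 2.308, 0.002]
force: [-1.9, -0.3, 10.8]
width: 0.192
gripper_force: 30.0
clock: 14.8
position: [0.567, -0.0552, 0.1947]
ee_rot: [2.129, 2.308, 0.002]
force: [-1.6, 0.1, 10.1]
width: 0.189
gripper_force: 30.0
t 14.8 pos [ 0.567  -0.0552  0.1947] f [-1.6  0.1 10.1]
[[-0.08, 0.997, 0.002], [0.997, 0.08, -0.001], [-0.001, 0.002, -1.0]] 0.18879561620043367 30.00578999519348
side 0.82 [207.4, 268.1] [ 0.61280664 -0.10564239  0.04      ]
side 0.82 [199.2, 317.8] [ 0.78990031 -0.09600588  0.04      ]
top 0.81 [135.1, 269.2] [ 0.77306538 -0.092586    0.04      ]
top 0.63 [189.8, 281.0] [ 0.61267189 -0.12430075  0.04      ]
```

View pics/s7c.png

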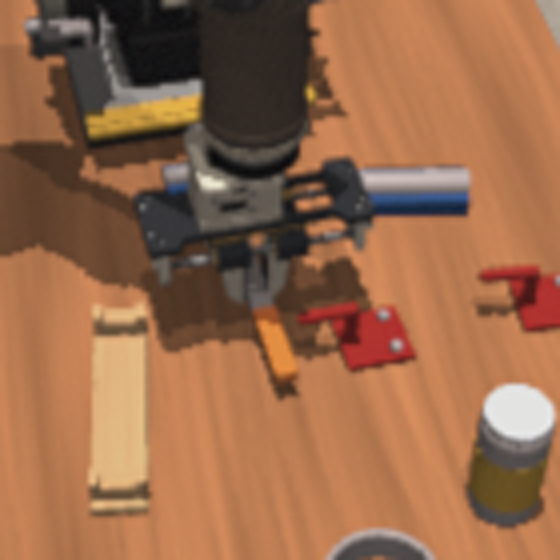

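The crop shows the grinder lip raised and the bar held low. The handle's end is at about [384,286] in crop pixels, and the orange runs just to the left of the hook arm's free end at [316,302].

```bash
python3 - <<'E'
from h import *
s=arm.observe(); g=np.array(s['position'])-[0,0,.165]; M=R.from_rotvec(s['ee_rot']).as_matrix(); x=M[:,0]
f=lambda q:np.round((np.array(proj('side',q))-[130,190])*4).tolist()
for p in (-2,0,2,5,8):
    a=np.radians(p);u=x*np.cos(a)-[0,0,np.sin(a)];n=x*np.sin(a)+[0,0,np.cos(a)]
    print(p,'end top,bot',f(g-.112*u+.005*n),f(g-.112*u-.005*n),'orange',f(g-.037*u+.005*n))
mx=np.array([.9966,.0825,0])
for h in((.614,-.121,.046),(.612,-.115,.046)): print('arm pt',f(h),'free end',f(np.array(h)-.026*mx), 'top', proj('top',np.array(h)), proj('top',np.array(h)-.026*mx))
E
```

```text
-2 end top,bot [377.0, 282.0] [385.0, 282.0] orange [309.0, 260.0]
0 end top,bot [374.0, 282.0] [382.0, 282.0] orange [308.0, 260.0]
2 end top,bot [371.0, 282.0] [379.0, 282.0] orange [307.0, 260.0]
5 end top,bot [366.0, 282.0] [374.0, 282.0] orange [305.0, 259.0]
8 end top,bot [360.0, 282.0] [369.0, 282.0] orange [303.0, 259.0]
arm pt [318.0, 318.0] free end [324.0, 288.0] top (np.float64(189.17852120795743), np.float64(279.967036890999)) (np.float64(198.15984623146082), np.float64(280.8635377202634))
arm pt [313.0, 314.0] free end [319.0, 284.0] top (np.float64(189.89589874276356), np.float64(277.8925990932535)) (np.float64(198.879512093917), np.float64(278.78603454633264))
```

```bash
python3 - <<'E'
from h import *
np.set_printoptions(precision=4,suppress=True)
for f,c,box in(('t0','top',None),('s7','side',(195,225,255,300))):
    im=cv2.imread('pics/top0.png' if c=='top' else 'pics/s7.png'); h=cv2.cvtColor(im,cv2.COLOR_BGR2HSV)
    m=cv2.inRange(h,(0,120,50),(9,255,255))|cv2.inRange(h,(172,120,50),(180,255,255))
    b=box or (160,205,260,295); k=np.argwhere(m[b[0]:b[1],b[2]:b[3]])+[b[0],b[2]]
    e=k[k[:,0]>=k[:,0].max()-1] if c=='top' else k[k[:,1]<=k[:,1].min()+1]
    print(c,e.mean(0),atz(c,e.mean(0),.046), k.min(0),k.max(0))
E
```

```text
top [195.5 279.5] [ 0.5958 -0.1194  0.046 ] [165 266] [196 287]
side [209.2857 264.5714] [ 0.5983 -0.1174  0.046 ] [205 264] [222 293]
```

```bash
python3 -m inch '0 0.003 0 -0.019 0; 0 0.006 0 -0.038 0; 0.0002 0.009 0 -0.057 0; 0.0004 0.012 0 -0.076 0; 0.0005 0.015 0 -0.094 0' 30
python3 -c "
from h import *
st(); print(arm.observe()['ft_torque'])"
```

```text
clock: 15.5
position: [0.5809, -0.0537, 0.1943]
ee_rot: [-2.02, -2.406, 0.001]
force: [-3.8, -0.2, 8.9]
width: 0.195
gripper_force: 30.2
t 15.5 pos [ 0.5809 -0.0537  0.1943] f [-3.8 -0.2  8.9]
[[-0.173, 0.985, -0.0], [0.985, 0.173, -0.0], [-0.0, -0.0, -1.0]] 0.19510082193465902 30.178946256637573
[-0.12718051  1.12976455 -0.4152081 ]
```

```bash
python3 -m inch '0 0.003 0 -0.019 0; 0 0.006 0 -0.038 0; 0.0001 0.009 0 -0.057 0; 0.0002 0.012 0 -0.076 0; 0.0003 0.015 0 -0.094 0'
python3 -c "
from h import *
st(); pic('side','s8'); pic('top','t8')
a=cv2.imread('pics/s8.png')[150:250,210:330]; cv2.imwrite('pics/s8c.png',cv2.resize(a,None,fx=5,fy=5,interpolation=cv2.INTER_CUBIC))
"
```

```text
clock: 16.0
position: [0.596, -0.0508, 0.1945]
ee_rot: [1.905, 2.497, 0.0]
force: [-3.0, -0.3, 8.4]
width: 0.192
gripper_force: 30.6
t 16.0 pos [ 0.596  -0.0508  0.1945] f [-3.  -0.3  8.4]
[[-0.264, 0.964, 0.001], [0.964, 0.264, -0.0], [-0.0, 0.0, -1.0]] 0.19244128684014208 30.550342798233032
```

View pics/s8c.png

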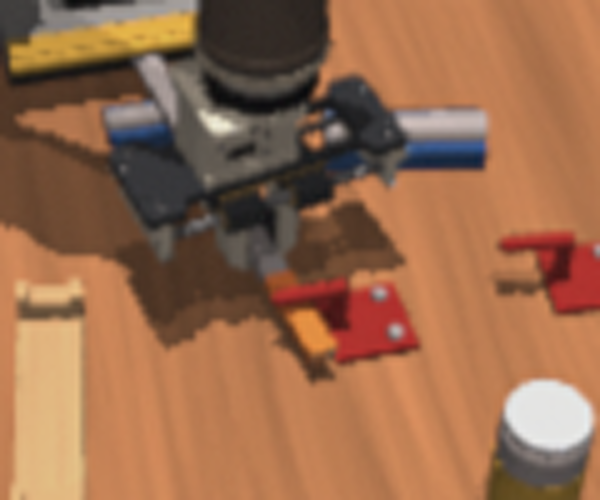

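The bar now lies under the red arm: the orange shows on both sides of it, with the arm's end at [209,264] and the bar at about [210,269]. I'll swing it slightly further, then ease up.

```bash
python3 -m inch '0 0.001 0 -0.006 0; 0 0.002 0 -0.012 0; 0 0.003 0 -0.018 0; 0 0.003 -0.001 -0.018 0; 0 0.003 -0.002 -0.018 0'
python3 -m inch '0 0 -0.0005 0 0; 0 0 -0.001 0 0; 0 0 -0.0015 0 0; 0 0 -0.002 0 0; 0 0 -0.002 0 0'
python3 -m inch '0 0 -0.0005 0 0; 0 0 -0.001 0 0; 0 0 -0.001 0 0'
```

```text
clock: 16.6
position: [0.599, -0.05, 0.1965]
ee_rot: [1.883, 2.513, 0.001]
force: [-1.3, -0.1, 7.2]
width: 0.194
gripper_force: 30.5
clock: 17.1
position: [0.5993, -0.0499, 0.1986]
ee_rot: [1.882, 2.513, 0.001]
force: [-0.8, -0.6, 6.8]
width: 0.187
gripper_force: 30.5
clock: 17.4
position: [0.5993, -0.0498, 0.1996]
ee_rot: [1.882, 2.513, 0.001]
force: [-1.7, -0.6, 6.4]
width: 0.191
gripper_force: 30.5
```

```bash
python3 -m inch '0 0 -0.0005 0 0; 0 0 -0.001 0 0; 0 0 -0.001 0 0'
python3 -m inch '0 0 -0.0005 0 0; 0 0 -0.001 0 0; 0 0 -0.001 0 0'
python3 -m inch '0 0 -0.0005 0 0; 0 0 -0.001 0 0; 0 0 -0.001 0 0'
```

```text
clock: 17.7
position: [0.5993, -0.0496, 0.2]
ee_rot: [1.881, 2.514, 0.0]
force: [3.0, -2.9, -1.7]
width: 0.191
gripper_force: 30.5
clock: 18.0
position: [0.5993, -0.0495, 0.2001]
ee_rot: [1.88, 2.514, -0.001]
force: [8.1, -3.3, -13.7]
width: 0.194
gripper_force: 30.5
clock: 18.3
position: [0.5994, -0.0495, 0.2003]
ee_rot: [1.88, 2.514, -0.002]
force: [10.4, -6.2, -25.4]
width: 0.197
gripper_force: 30.4
```

```bash
python3 -m inch '0 0 0.0007 0 0; 0 0 0.0014 0 0; 0 0 0.002 0 0; 0 0 0.002 0 0'
python3 -m inch '0 0 0 0 0; 0 0 0 0 0' 10
python3 -m inch '0 0 0 0 0; 0 0 0 0 0; 0 0 0 0 0' 3
python3 -c "
from h import *
st(); print(arm.observe()['ft_torque'])"
```

```text
clock: 18.7
position: [0.5993, -0.0497, 0.2]
ee_rot: [1.881, 2.514, -0.0]
force: [5.4, -4.4, -4.9]
width: 0.193
gripper_force: 30.4
clock: 18.9
position: [0.5993, -0.0496, 0.2]
ee_rot: [1.88, 2.515, -0.0]
force: [4.0, -3.1, -3.0]
width: 0.194
gripper_force: 9.9
clock: 19.2
position: [0.5992, -0.0494, 0.2001]
ee_rot: [1.88, 2.515, 0.0]
force: [4.2, -3.3, -2.2]
width: 0.199
gripper_force: 3.0
t 19.2 pos [ 0.5992 -0.0494  0.2001] f [ 4.2 -3.3 -2.2]
[[-0.283, 0.959, 0.001], [0.959, 0.283, -0.001], [-0.001, 0.001, -1.0]] 0.19857710519395264 3.0319497361779213
[-0.89097623 -0.87571433 -0.03777824]
```

```bash
python3 -m inch '0 0 0 0 0.03; 0 0 0 0 0.045; 0 0 0 0 0.05; 0 0 0 0 0.05'
python3 -c "
from h import *
st(); pic('side','s9'); pic('top','t9')
a=cv2.imread('pics/s9.png')[140:250,210:330]; cv2.imwrite('pics/s9c.png',cv2.resize(a,None,fx=5,fy=5,interpolation=cv2.INTER_CUBIC))
"
```

```text
clock: 19.6
position: [0.5986, -0.0488, 0.1998]
ee_rot: [-1.88, -2.516, 0.0]
force: [-0.5, 0.1, -1.1]
width: 0.498
gripper_force: 0.0
t 19.6 pos [ 0.5986 -0.0488  0.1998] f [-0.5  0.1 -1.1]
[[-0.283, 0.959, -0.001], [0.959, 0.283, 0.0], [0.001, -0.0, -1.0]] 0.4980927523944482 0.0
```

View pics/s9c.png

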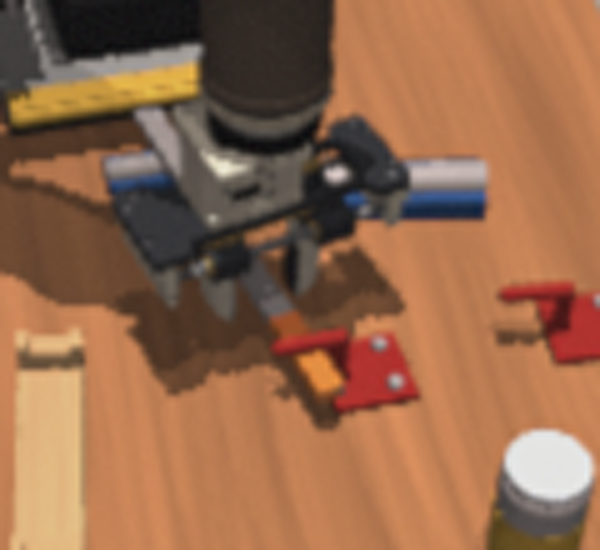

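The crop shows the fingers open and clear on both sides. The bar stays under the red arm and the lip is still raised, so I'll withdraw upwards.

```bash
python3 -m inch '0 0 -0.01 0 0.06; 0 0 -0.03 0 0.06; 0 0 -0.06 0 0.06; 0 0 -0.09 0 0.06; 0 0 -0.12 0 0.06'
python3 -m inch '0 0 -0.03 0 0.06; 0 0 -0.03 0 0.06; 0 0 -0.03 0 0.06; 0 0 -0.03 0 0.06'
python3 -c "
from h import *
st(); pic('side','s10')
a=cv2.imread('pics/s10.png')[140:250,210:330]; b=cv2.imread('pics/s9.png')[140:250,210:330]
for p in((.036,),): 
  for r in arm.silhouettes('side','bar'): print(r['conf'],r['point'])
d=cv2.absdiff(a,b)[70:100,60:90]; print('handle region diff',d.mean(),d.max())
arm.sign_off()"
```

```text
clock: 20.2
position: [0.5986, -0.0493, 0.3218]
ee_rot: [1.881, 2.516, -0.0]
force: [-0.3, -1.0, -0.7]
width: 0.657
gripper_force: 0.0
clock: 20.6
position: [0.5984, -0.0489, 0.3494]
ee_rot: [-1.88, -2.515, 0.001]
force: [0.3, -0.1, 0.4]
width: 0.655
gripper_force: 0.0
t 20.6 pos [ 0.5984 -0.0489  0.3494] f [ 0.3 -0.1  0.4]
[[-0.283, 0.959, -0.001], [0.959, 0.283, 0.0], [0.001, -0.001, -1.0]] 0.6545538275381311 0.0
0.6 [189.0, 255.9]
handle region diff 2.1133333333333333 83
the job is handed in; nothing more can be done
```

I handed the job in at 20.6 s: in the last picture I viewed, just after the fingers opened, the bar lay over the fulcrum under the red hook's arm with the grinder raised; the hand then lifted clear, and the judge's result was not shown.

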